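Slide the sample jar home in the reader's V guide

TASK

Slide the wide sample jar across the bench into the V-shaped guide of the reader until it is fully home, resting against both rails. Keep it upright and on the bench (do not lift it), and leave the slim bottle and the small jar where they stand.

Things in the scene. Friction and masses are not known exactly. Their poses are not given: they have to be found in the camera images.
- jar: Wide sample jar to be moved: upright amber glass cylinder, 56 mm in diameter, 85 mm tall, about 0.25 kg, paper label, wide blue screw cap nearly as wide as the jar. Stands on the bench on the robot's side of the guide. Origin: centre of its underside; z up its axis. Slides when pushed low (20 to 35 mm up); pushed high it may tip.
- guide: Reader with V guide, fixed: two aluminium rails (10 mm thick, 30 high) on the bare bench converge at 35 deg either side of the centre line to a white box (85 deep, 170 wide, 75 high); the mouth, 175 mm wide, faces the robot. Origin: on the bench, where the sample jar's axis stands when fully home against both rails. x: along the centre line, inwards (rail tips x=-76 mm, box face +36); z up.
- slim_bottle: Bystander: a slim upright amber glass bottle with a narrow neck and a small blue cap, 40 mm in diameter, 90 mm tall, standing beside the wide jar to its left or right. Origin: centre of its underside. Leave it alone.
- small_jar: Bystander: a small low pale clear-glass jar with a metal cap, 42 mm in diameter, 50 mm tall, standing beside the guide on its +y side. Origin: centre of its underside. Leave it alone.
Mind the look-alikes: they are no part of the job. Leave any pink or yellow look-alike of the jar alone.

How it is judged:
By the outcome, as a careful person would: the job done as asked, in the order asked, and still so for the second after the job is handed in, with the robot touching nothing.
It also fails if it takes over 46 s, if anything falls off the work surface, if the arm or the gripper's body presses on something with over 40 N, if the wrist force passes 120 N, or if a joint passes its speed limit or range.

ROBOT

A 6-joint arm with a two-finger parallel gripper is mounted at the origin on the work surface. World frame = base frame: x ahead of the robot, y to its left, z up, the work surface at z = 0. Lengths are in m, angles in rad, forces in N, time in s.
With the tool pointing down it reaches from about 0.375 to 0.975 m from the base axis. Payload 3.8 kg.
Tool frame: the origin (TCP) lies midway between the tips of the shut fingers; the grasp point (between the pads) lies 19 mm behind it; x points along the fingers, y is the direction in which the jaws open and shut, and the axes are right-handed (so a half turn about x gives the same grasp; the last joint's range is limited). The gripper opens to 88 mm and grips with 3 to 60 N. Pads are 18 mm wide; open, the fingers measure 123 mm over their backs; the gripper's body (75 mm by 187 mm) begins 45 mm behind the grasp point.
Start: joints at [-1.252, 0.264, 1.604, -0, 1.274, -0.037], TCP at [0.235, -0.633, 0.239] pointing down, gripper open.
Joint ranges: [-2.63, 2.63], [-0.94, 2.18], [0.31, 2.57], [-1.31, 4.45], [0, 2.66], [-2.55, 2.55]. Speed limits (rad/s): [2.57, 2.57, 3.14, 3.14, 3.14, 3.14].

INTERFACE

Orientations are given as a rotation vector (axis times angle).
In Python, from cell import manip, inverse_kinematics, cams, order gives the robot as it stands. Calls block until the motion is done:
- manip.move_pose(position, orientation): joint-space move of the TCP to a pose.
- manip.move_linear(position, rate=0.15, rot=None): straight line of the TCP; rot=None keeps the orientation; rate is the mean speed in m/s.
- manip.set_joints(angles): joint-space move.
- manip.set_gripper(opening, force=None): finger opening in m; force is the grip in N (None keeps the last); returns when the fingers have stopped.
- manip.dwell(seconds).
- inverse_kinematics(position, orientation): joint angles nearest the present ones, or None.
- manip.state(): the state.
- cams.capture(name): name is "scene" or "top" or "wrist"; returns a dict with "image" (400x640x3 uint8, blue, green, red), "z_map" (400x640 float32, m along the optical axis (not along the pixel's ray), 0 where there is no reading), "intrinsics" (3x3 intrinsics, pixels), "position" and "orientation" of the camera in the world; the wrist camera has in their place "T_tool_cam" (4x4, takes a point from camera to tool coordinates, whose origin is the TCP and whose axes are the tool frame's). Camera axes: x right, y down, z forward; pixel columns grow to the right and rows downward; lengths in m; the calibration is good to about 2 mm. A picture is of the moment at which its call begins: read the wrist's pose just before it.
A pose or a line that the arm cannot do raises manip.IKError and nothing moves.
- order.close_job(): hands the job in, once; it reports no verdict.
The state is a dict: "clock": time; "joint_pos": joint angles; "joint_velocities": joint speeds; "tau": joint torques, N m; "tool_pos": TCP position; "tcp_rot": TCP orientation; "contact_force": force on the tool from outside, world axes, zero at the start; "moment": the same for the moment, N m; "gripper_width": finger opening in m.
Only numpy, scipy, OpenCV 4.12 (cv2) and the standard library are available. Lean on these libraries where they do the work, as an engineer would, in place of code of your own. Each camera call takes 0.05 s, during which the arm holds its last target. There are 200 camera calls.

## Working session

There is one attempt and no reset: what is moved stays moved. The work goes in short steps, each a Python script; the robot and the scene stay as the last script left them, time stands still between calls to the robot, and variables do not carry over. Pictures are saved under pics/ and viewed, on a budget of 10 in all, crops included, one or two more only if the job needs it, and the job is handed in when it is done.

```bash
ls; mkdir -p pics; python3 - <<'E'
from cell import manip,cams
import cv2,numpy as np
for n in("top","scene"):
    c=cams.capture(n);cv2.imwrite(f"pics/{n}1.png",c["image"]);print(n,c["position"],c["orientation"],c["intrinsics"]); np.savez(f"{n}1.npz",**c)
s=manip.state();print(s)
E
```

```text
pics
top [0.43655947 0.01603061 0.78268836] [-2.1307867   2.11994479 -0.14183075] [[375.22627626   0.         317.65964307]
 [  0.         375.22627626 199.4282872 ]
 [  0.           0.           1.        ]]
scene [ 1.17814411 -0.18820007  0.45997113] [-1.79517356 -1.31177778  0.68973624] [[363.66699457   0.         318.32722153]
 [  0.         363.66699457 199.03988142]
 [  0.           0.           1.        ]]
{'clock': 0.1, 'joint_pos': array([-1.25191308e+00,  2.64686043e-01,  1.60523553e+00, -2.27119787e-05,
        1.27367876e+00, -3.69292853e-02]), 'joint_velocities': array([-3.60440158e-04, -8.39067786e-04, -4.19007833e-03, -1.68918562e-05,
       -1.29981664e-03, -2.57675521e-03]), 'tau': array([ 3.17388840e-04, -5.03619933e+01, -3.58069646e+01,  7.30522117e-02,
        2.33559147e-02, -5.09005770e-05]), 'tool_pos': array([ 0.23491094, -0.63212624,  0.23750798]), 'tcp_rot': array([ 2.0281777 ,  0.36678964, -2.02880342]), 'contact_force': array([-0.65084657, -0.0190002 , -0.49374917]), 'moment': array([-0.04481488, -0.01515658,  0.021137  ]), 'gripper_width': 0.08800887599140303}
```

View pics/top1.png

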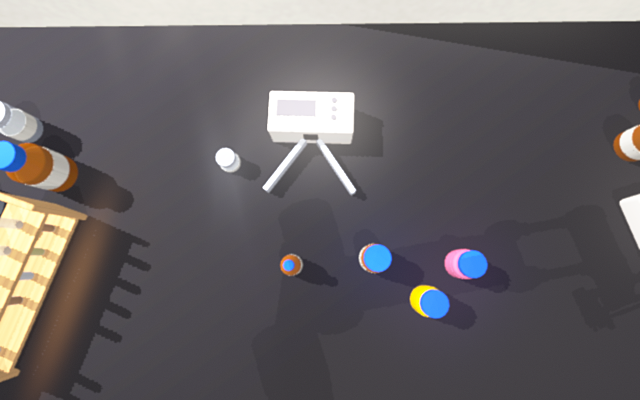

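View pics/scene1.png

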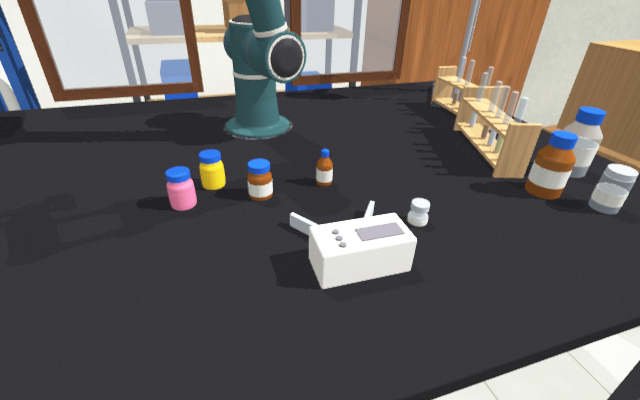

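Candidates in the top view: an amber jar with a wide blue cap at (375,258), a pink look-alike at (466,264), a yellow look-alike at (430,302), and the slim bottle with a small cap at (291,265). A large amber bottle at (40,165) is far off. I choose (375,258), which the scene view shows as amber with a label at (260,180). The guide's V is at (310,165), and the small jar is at (228,160).

```bash
cat > h.py <<'E'
import numpy as np,cv2
from scipy.spatial.transform import Rotation as R
def ray(c,px,z):
    px=np.atleast_2d(np.asarray(px,float)); K=c["intrinsics"]
    d=np.c_[px,np.ones(len(px))]@np.linalg.inv(K).T@R.from_rotvec(c["orientation"]).as_matrix().T
    p=c["position"]; return p+d*((z-p[2])/d[:,2:])
def blue(c):
    h=cv2.cvtColor(c["image"],cv2.COLOR_BGR2HSV)
    m=cv2.inRange(h,(100,150,80),(125,255,255))
    cs=cv2.findContours(m,cv2.RETR_EXTERNAL,cv2.CHAIN_APPROX_NONE)[0]
    return [k for k in cs if cv2.contourArea(k)>30]
E
python3 - <<'E'
from h import *
c=dict(np.load("top1.npz"));s=dict(np.load("scene1.npz"))
for n,c_ in(("top",c),("scene",s)):
    for k in blue(c_):
        if n=="top":
            (u,v),r=cv2.minEnclosingCircle(k);w=ray(c_,[[u,v],[u+r,v]],.085)
            print(n,(u,v),r,w[0],np.linalg.norm(w[1]-w[0]),c_["z_map"][int(v),int(u)])
        else:
            x,y,w,h=cv2.boundingRect(k); print(n,(x,y,w,h),ray(c_,[x+w/2,y+h/2],.078))
g=cv2.cvtColor(c["image"],cv2.COLOR_BGR2HSV)
m=cv2.inRange(g,(0,0,105),(179,70,255)); m[:80]=0;m[205:]=0;m[:,:200]=0;m[:,400:]=0
cv2.imwrite("pics/crop.png",np.vstack([cv2.resize(c["image"][80:290,200:400],None,fx=4,fy=4,interpolation=2)[:500,:],])[:500])
# world height image from z map
v,u=np.nonzero(m); 
# rail columns per row
for r in range(142,198,4):
    x=np.nonzero(m[r,255:375])[0]+255; 
    runs=np.split(x,np.nonzero(np.diff(x)>1)[0]+1); print(r,[(q[0],q[-1]) for q in runs if len(q)])
big=cv2.resize(c["image"][85:205,200:400],None,fx=4,fy=4,interpolation=cv2.INTER_CUBIC)
j=cv2.resize(c["image"][215:295,320:500],None,fx=2,fy=2); j=cv2.resize(s["image"][140:220,150:350],None,fx=4,fy=4) if 0 else j
out=np.zeros((580,800,3),np.uint8); out[:480]=big; out=out[:580]; out[480:580,:200]=cv2.resize(s["image"][150:210,220:340],(200,100)); out[480:580,220:420]=cv2.resize(c["image"][230:290,340:460],(200,100))
cv2.imwrite("pics/crop.png",out)
E
```

```text
top (434.52703857421875, 303.8882141113281) 14.803810119628906 [ 0.36071071 -0.17504621  0.085     ] 0.026250169544045264 0.67126024
top (288.6052551269531, 264.868408203125) 4.884510517120361 [0.42748181 0.08792064 0.085     ] 0.008987556891784019 0.68527025
top (472.7887268066406, 263.591552734375) 14.879437446594238 [ 0.43229748 -0.24689807  0.085     ] 0.026680671488225643 0.682315
top (377.9725036621094, 257.87066650390625) 14.01816463470459 [ 0.44133859 -0.07577533  0.085     ] 0.025531616977690453 0.68986374
top (9.0, 155.0) 16.643415451049805 [0.63604099 0.64296822 0.085     ] 0.033441519419415026 0.66676474
scene (165, 166, 26, 17) [[ 0.43792473 -0.24797579  0.078     ]]
scene (247, 158, 23, 16) [[ 0.44563514 -0.07629438  0.078     ]]
scene (199, 149, 22, 15) [[ 0.36733767 -0.17619927  0.078     ]]
scene (321, 148, 9, 9) [[0.41952505 0.09299479 0.078     ]]
scene (549, 131, 29, 18) [[0.51886886 0.74534097 0.078     ]]
scene (576, 107, 30, 18) [[0.39169377 1.00358164 0.078     ]]
scene (0, 94, 7, 17) [[-0.19271126 -0.75871139  0.078     ]]
scene (165, 93, 33, 7) [[-0.12627666
[... 929 characters left out ...]
)), (np.int64(301), np.int64(346))]
178 [(np.int64(258), np.int64(265)), (np.int64(268), np.int64(280)), (np.int64(298), np.int64(335)), (np.int64(338), np.int64(348))]
182 [(np.int64(255), np.int64(255)), (np.int64(258), np.int64(258)), (np.int64(260), np.int64(260)), (np.int64(265), np.int64(277)), (np.int64(295), np.int64(297)), (np.int64(299), np.int64(301)), (np.int64(303), np.int64(318)), (np.int64(321), np.int64(321)), (np.int64(324), np.int64(325)), (np.int64(327), np.int64(328)), (np.int64(341), np.int64(351))]
186 [(np.int64(262), np.int64(274)), (np.int64(344), np.int64(354))]
190 [(np.int64(264), np.int64(271)), (np.int64(346), np.int64(356))]
194 [(np.int64(349), np.int64(353))]
```

View pics/crop.png

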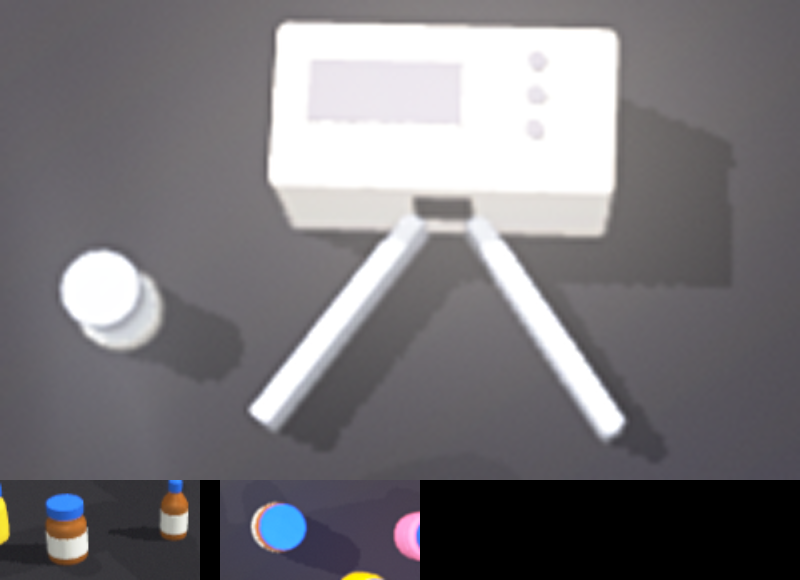

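The crop confirms the choice: an amber jar with a white label and a wide blue cap, next to the slim bottle. The rails and box are clear. Next I fit the rails' outer top edges.

```bash
python3 - <<'E'
from h import *
c=dict(np.load("top1.npz"))
g=cv2.cvtColor(c["image"],cv2.COLOR_BGR2GRAY).astype(float)
def edge(rng,lo,hi,sgn):
    P=[]
    for v in rng:
        d=np.diff(g[v])*sgn; a,b=int(lo(v)),int(hi(v))
        k=a+np.argmax(d[a:b]); y0,y1,y2=d[k-1:k+2]; P.append([k+.5+(y0-y2)/(2*(y0-2*y1+y2)),v])
    return np.array(P)
Lc=lambda v:262.5+(187.5-v)*(297.5-262.5)/(187.5-141.5)   # outer left
Rc=lambda v:356+(190-v)*(323-356)/(190-141)
eL=edge(range(150,186),lambda v:Lc(v)-5,lambda v:Lc(v)+5,1)
eR=edge(range(150,188),lambda v:Rc(v)-5,lambda v:Rc(v)+5,-1)
ln=[]
for e in(eL,eR):
    w=ray(c,e,.03)[:,:2]; vx,vy,x,y=cv2.fitLine(w.astype(np.float32),cv2.DIST_HUBER,0,.001,.001).ravel()
    d=np.array([vx,vy])*np.sign(vx); r=(w-[x,y])@[-d[1],d[0]]; ln.append((d,np.array([x,y]))); print("dir",np.degrees(np.arctan2(*d[::-1])),"rms",r.std())
(d1,p1),(d2,p2)=ln; yaw=(np.arctan2(d1[1],d1[0])+np.arctan2(d2[1],d2[0]))/2
# inward normals: left rail (y+) inward = right of dir; both offset 38mm
n1=np.array([d1[1],-d1[0]]);n2=np.array([-d2[1],d2[0]])
O=np.linalg.solve([n1,n2],[n1@p1+.038,n2@p2+.038]); print("origin",O,"yaw",np.degrees(yaw))
ax=np.array([np.cos(yaw),np.sin(yaw)]);
for px,z in(((262.5,187.5),.03),((355.5,190.5),.03),((268,130.5),.075),((353.5,132.5),.075),((273,142),0),((352,143.5),0)):
    w=ray(c,px,z)[0,:2]-O; print(px,w@ax,w@[-ax[1],ax[0]])
m=cv2.inRange(c["image"],(200,200,200),(255,255,255))[145:175,212:245]
k=cv2.moments(m,True);print("small jar",ray(c,[212+k['m10']/k['m00'],145+k['m01']/k['m00']],.045))
E
```

```text
dir -36.72716 rms 0.00020071016528898944
dir 33.36889 rms 0.0001802643245613646
origin [0.6526814  0.05326869] yaw -1.679137
(262.5, 187.5) -0.07278445274338756 0.09497891111539344
(355.5, 190.5) -0.0730308315845717 -0.09539055517230224
(268, 130.5) 0.033647288343970315 0.08267856848010398
(353.5, 132.5) 0.03411427662547696 -0.08600643427148633
(273, 142) 0.034210191850709865 0.08363482471686577
(352, 143.5) 0.03563581305704142 -0.08780162464137059
small jar [[0.63918755 0.22321303 0.045     ]]
```

The guide fit agrees with its stated dimensions: origin (0.653, 0.053), yaw −1.7°. The jar is at (0.442, −0.076). I'll push with two slightly parted fingertips as a cradle, tilted 15° so the tips touch at about 30 mm up and the gripper body clears the neighbours' caps. The last stretch is with the fingers shut.

```bash
cat >> h.py <<'E'
O=np.array([.6527,.0533]);YAW=np.radians(-1.68)
def G2W(p): c,s=np.cos(YAW),np.sin(YAW); return O+np.array([[c,-s],[s,c]])@np.asarray(p,float)
def W2G(p): c,s=np.cos(YAW),np.sin(YAW); return np.array([[c,s],[-s,c]])@(np.asarray(p,float)[:2]-O)
def rot(psi,sg,tilt=15):
    a=YAW+np.radians(psi);t=np.radians(tilt);d=np.array([np.cos(a),np.sin(a),0])
    x=np.sin(t)*d-[0,0,np.cos(t)];y=sg*np.array([-d[1],d[0],0])
    return R.from_matrix(np.c_[x,y,np.cross(x,y)]).as_rotvec()
def tcp(jar,psi,dist,z):  # jar in guide frame; dist = jar axis to TCP
    a=np.radians(psi); return np.r_[G2W(np.asarray(jar)-dist*np.array([np.cos(a),np.sin(a)])),z]
E
cat > a.py <<'E'
from h import *
from cell import manip,inverse_kinematics as ik,cams
P0=W2G([.4415,-.0758]);print("jar in guide",P0)
D=.0323; psi=33
for sg in(1,-1):
    q=[ik(tcp(p,ps,D+e,z),rot(ps,sg)) for p,ps,e,z in((P0,psi,.012,.15),(P0,psi,.012,.05),(P0,psi,.002,.028),((-.035,-.008),psi,0,.028),((0,0),0,.005,.028))]
    print(sg,[None if k is None else np.round(k,2) for k in q])
    if all(k is not None for k in q): break
r=rot(psi,sg)
def f(t): s=manip.state();print(t,round(s["clock"],1),s["contact_force"].round(1),W2G(s["tool_pos"]).round(4),s["tool_pos"][2].round(4))
manip.set_gripper(.030)
manip.move_pose(tcp(P0,psi,D+.012,.15),r);f("above")
manip.move_linear(tcp(P0,psi,D+.012,.05),.1);f("mid")
manip.move_linear(tcp(P0,psi,D+.002,.028),.04);f("low")
c=cams.capture("top");cv2.imwrite("pics/b1.png",c["image"][100:320,200:520])
c=cams.capture("scene");cv2.imwrite("pics/b2.png",c["image"][120:280,150:450])
a=cv2.imread("pics/b1.png");b=cv2.imread("pics/b2.png");o=np.zeros((600,600,3),np.uint8)
a=cv2.resize(a,(420,289));b=cv2.resize(b,(580,309));o[:289,:420]=a;o[289:598,:580]=b;cv2.imwrite("pics/b.png",o);print("sg",sg)
E
python3 a.py
```

```text
jar in guide [-0.20732435 -0.13523633]
1 [None, None, None, array([-0.08,  0.21,  2.13,  0.27,  0.6 , -2.41]), array([ 0.06,  0.24,  2.09, -0.04,  0.55, -1.45])]
-1 [array([-0.48, -0.28,  2.34,  0.27,  0.97,  0.4 ]), array([-0.48, -0.12,  2.43,  0.34,  0.73,  0.3 ]), array([-0.46, -0.06,  2.43,  0.36,  0.66,  0.29]), array([-0.08,  0.21,  2.13,  0.27,  0.6 ,  0.74]), array([ 0.06,  0.24,  2.09, -0.04,  0.55,  1.7 ])]
above 3.1 [ 1.  -1.  -0.1] [-0.2437 -0.1602] 0.1506
mid 4.2 [ 0.1 -0.2  0.4] [-0.2439 -0.1597] 0.0506
low 5.0 [0.4 0.3 0.2] [-0.2361 -0.1538] 0.0279
sg -1
```

View pics/b.png

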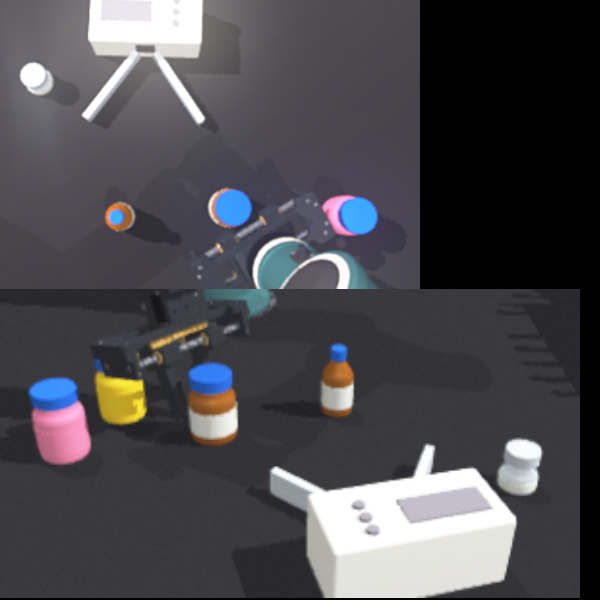

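The fingers are right behind the jar (pixel 212,405), the gripper body passes over the yellow jar, and no contact force shows. I push now.

```bash
cat > c.py <<'E'
from h import *
from cell import manip,cams
D=.0323; psi=33
def f(t): s=manip.state();print(t,round(s["clock"],1),s["contact_force"].round(1),W2G(s["tool_pos"]).round(4),s["tool_pos"][2].round(4))
P0=np.array([-.2073,-.1352])
for p in(P0+[.02,.0156],(-.085,-.040),(-.035,-.008)):
    manip.move_linear(tcp(p,psi,D,.028),.05);f(p)
c=cams.capture("top");cv2.imwrite("pics/c1.png",cv2.resize(c["image"][90:290,200:400],(580,580)))
for k in blue(c):
    (u,v),r=cv2.minEnclosingCircle(k);w=ray(c,[u,v],.085)[0];print((u,v),r,w[:2],W2G(w))
E
python3 c.py
```

```text
[-0.1873 -0.1196] 5.8 [-0.2  0.6 -0.4] [-0.2142 -0.1369] 0.028
(-0.085, -0.04) 8.5 [-1.8 -0.7  0.7] [-0.1122 -0.0577] 0.028
(-0.035, -0.008) 9.9 [-0.   0.7 -0.6] [-0.0621 -0.0257] 0.0281
(440.0, 301.5) 12.093486785888672 [ 0.36495512 -0.1849406 ] [-0.28063662 -0.24657411]
(472.80767822265625, 263.8846130371094) 14.64633560180664 [ 0.43177358 -0.24690163] [-0.21203034 -0.30654956]
(9.0, 155.0) 16.643415451049805 [0.63604099 0.64296822] [-0.03393934  0.58892636]
```

View pics/c1.png

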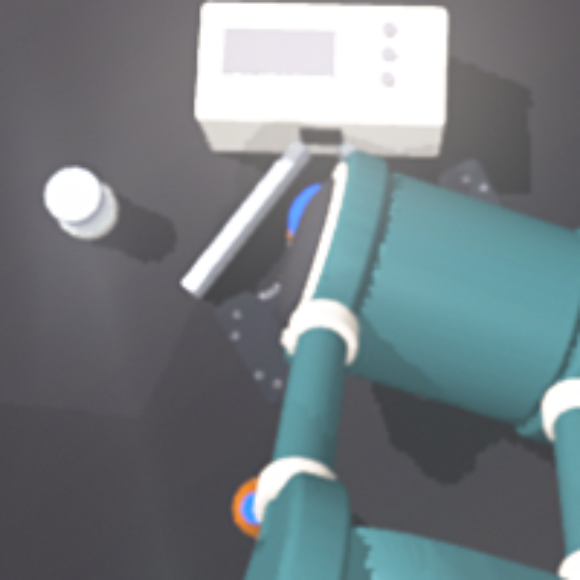

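The jar is in the V. The arm hides most of it, and the slim bottle is undisturbed. I back off to measure.

```bash
cat > d.py <<'E'
from h import *
from cell import manip,cams
def f(t): s=manip.state();print(t,round(s["clock"],1),s["contact_force"].round(1),W2G(s["tool_pos"]).round(4),s["tool_pos"][2].round(4))
r=rot(33,-1);p=tcp((-.035,-.008),33,.0323+.03,.028)
manip.move_linear(p,.1);manip.move_linear(p+[0,0,.15],.2)
manip.move_pose([.40,-.30,.25],r);manip.set_gripper(0.0);f("away")
c=cams.capture("top");cv2.imwrite("pics/d1.png",cv2.resize(c["image"][90:290,200:400],(580,580)))
for k in blue(c):
    (u,v),rr=cv2.minEnclosingCircle(k);w=ray(c,[u,v],.085)[0];print((u,v),rr,w[:2],W2G(w))
E
python3 d.py
```

```text
away 13.2 [ 0.2  0.3 -1.3] [-0.2421 -0.3605] 0.25
(434.5, 304.0) 14.840922355651855 [ 0.36051633 -0.17499005] [-0.28536523 -0.23675797]
(288.6052551269531, 264.868408203125) 4.884510517120361 [0.42748181 0.08792064] [-0.22613637  0.02800296]
(472.7887268066406, 263.591552734375) 14.879437446594238 [ 0.43229748 -0.24689807] [-0.21150677 -0.30653064]
(311.68280029296875, 166.2957000732422) 12.750592231750488 [0.61351399 0.04733084] [-0.03899417 -0.00711542]
(8.9375, 155.0) 16.60970115661621 [0.63604104 0.64309396] [-0.03394298  0.58905205]
```

View pics/d1.png

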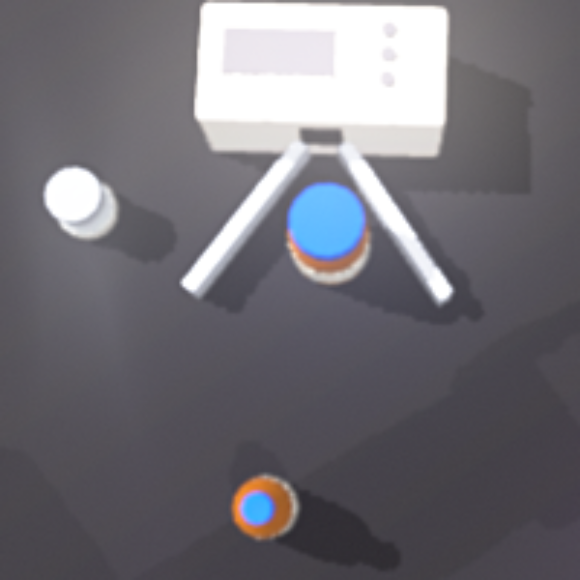

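The jar sits free at guide (−39, −7) mm and the bystanders are unmoved. Next I cradle it onto the centre line, then push home with shut fingers, stopping on force.

```bash
cat > e.py <<'E'
from h import *
from cell import manip,cams
def f(t): s=manip.state();F=s["contact_force"];print(t,round(s["clock"],1),F.round(1),W2G(s["tool_pos"]).round(4));return F
r=rot(0,-1);D=.0323
manip.set_gripper(.030)
manip.move_pose(tcp((-.039,-.007),0,D+.025,.15),r);manip.move_linear(tcp((-.039,-.007),0,D+.025,.028),.15)
manip.move_linear(tcp((-.038,-.006),0,D,.028),.06);f("touch")
manip.move_linear(tcp((-.008,0),0,D,.028),.04);f("near")
manip.move_linear(tcp((-.008,0),0,D+.016,.028),.1)
manip.set_gripper(0.);F0=f("shut")
manip.move_linear(tcp((-.012,0),0,.0367,.028),.1)
for x in np.arange(-.010,.0081,.001):
    manip.move_linear(tcp((x,0),0,.0367,.028),.03);F=f(f"{x:.3f}")-F0
    if F[0]<-10: break
E
python3 e.py
```

```text
touch 16.9 [-0.8 -0.4  0.2] [-0.0701 -0.006 ]
near 17.8 [-0.3 -0.3 -0.1] [-0.0402  0.    ]
shut 18.7 [-0.5 -0.3 -0.4] [-0.0562 -0.    ]
-0.010 19.2 [ 0.2  0.9 -0. ] [-0.0466  0.    ]
-0.009 19.4 [-0.7 -0.2  0.1] [-0.0457 -0.    ]
-0.008 19.7 [-0.6  0.3  0.6] [-0.0449  0.    ]
-0.007 19.9 [-0.7  0.1 -0.4] [-0.0439 -0.    ]
-0.006 20.2 [-0.7  0.9 -0. ] [-0.0427 -0.    ]
-0.005 20.4 [-0.1  0.6 -0. ] [-0.0416  0.    ]
-0.004 20.7 [-1.2  0.2 -0.8] [-0.0406 -0.    ]
-0.003 20.9 [-0.9  1.   0.5] [-0.0396 -0.    ]
-0.002 21.2 [-1.4  0.4  0.1] [-0.0386  0.    ]
-0.001 21.4 [-0.3  0.1 -0.4] [-0.0376 -0.    ]
-0.000 21.7 [-1.8  0.   0.2] [-0.037  -0.0001]
0.001 21.9 [-4.1 -2.   3.1] [-0.0366 -0.0001]
0.002 22.2 [-7.  -1.   4.4] [-0.0364 -0.0002]
0.003 22.4 [-9.4 -0.5  6.6] [-0.0363 -0.0003]
0.004 22.7 [-12.3  -0.9   8.3] [-0.0361 -0.0004]
```

It stopped hard within about 0.5 mm of the predicted home position, with almost no side force. I back off and check.

```bash
cat > g.py <<'E'
from h import *
from cell import manip,cams
p=tcp((0,0),0,.0367+.04,.028)
manip.move_linear(p,.08);manip.move_linear(p+[0,0,.15],.2)
manip.move_pose([.40,-.30,.25],rot(33,-1));s=manip.state();print(s["clock"],s["contact_force"])
c=cams.capture("top");a=cv2.resize(c["image"][90:290,200:400],(400,400),interpolation=2)
for k in blue(c):
    (u,v),rr=cv2.minEnclosingCircle(k);w=ray(c,[u,v],.085)[0];print((u,v),rr,w[:2],W2G(w))
z=cv2.resize(c["image"][130:200,255:365],(400,255),interpolation=2)
c=cams.capture("scene");b=cv2.resize(c["image"][130:290,240:440],(400,320),interpolation=2)
o=np.zeros((600,800,3),np.uint8);o[:400,:400]=a;o[:255,400:]=z;o[260:580,400:]=b;cv2.imwrite("pics/g.png",o)
E
python3 g.py
```

```text
25.7667 [-0.78058224  0.00832659  0.46253757]
(434.5, 304.0) 14.840922355651855 [ 0.36051633 -0.17499005] [-0.28536523 -0.23675797]
(288.6052551269531, 264.868408203125) 4.884510517120361 [0.42748181 0.08792064] [-0.22613637  0.02800296]
(472.7887268066406, 263.591552734375) 14.879437446594238 [ 0.43229748 -0.24689807] [-0.21150677 -0.30653064]
(9.0, 155.0) 16.643415451049805 [0.63604099 0.64296822] [-0.03393934  0.58892636]
```

View pics/g.png

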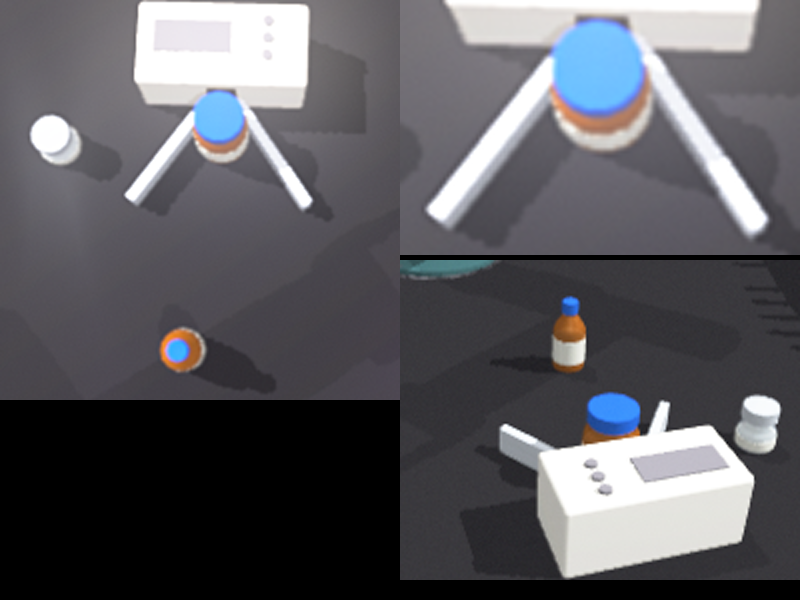

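The jar is upright between both rails, with its cap at about (600,65) in the zoom. The slim bottle and small jar look unmoved. The blue mask missed the brightly lit cap, so I measure with a wider one, then hand in if it agrees.

```bash
python3 - <<'E'
from h import *
from cell import cams,order
c=cams.capture("top");h=cv2.cvtColor(c["image"],cv2.COLOR_BGR2HSV)
m=cv2.inRange(h,(95,70,80),(130,255,255));m[:125]=0;m[180:]=0;m[:,:280]=0;m[:,340:]=0
k=max(cv2.findContours(m,0,1)[0],key=cv2.contourArea);(u,v),r=cv2.minEnclosingCircle(k)
g=W2G(ray(c,[u,v],.085)[0]);print((u,v),r,g)
c0=dict(np.load("top1.npz"));d=cv2.absdiff(c0["image"],c["image"]).max(2);print("small jar diff",d[145:175,212:245].mean())
if np.linalg.norm(g)<.004: order.close_job();print("closed")
E
```

```text
(308.84368896484375, 147.9412384033203) 13.434881210327148 [-0.00281196 -0.00021662]
small jar diff 0.9343434343434344
the job is handed in; nothing more can be done
closed
```

The wide jar is in the V guide, upright and against both rails as far as my checks show, and the job is handed in. I slid it there with low, tilted fingertips: first with the fingers parted as a cradle, then shut for the last push. The clock read about 26 s at the last check.

- **Push home:** The jar stopped hard within about 0.5 mm of the computed home position. The push reached about 12 N with under 1 N of side force, which fits contact with both rails.
- **Final picture:** The jar is upright between the rails. The slim bottle's cap stayed on the same pixel, and the small jar's patch of the image did not change.
- **Disagreements:** The first blue mask missed the jar's cap at the end because the light there is bright. A wider mask put it 2.8 mm short of home along the centre line and 0.2 mm off to the side. The same method also read about 4 mm short when the jar stood free in the V, so I trusted the force stop.

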